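# Turn the block to the fence and feed it to the mark

## Task

Turn the wooden block a quarter turn, so that a long side lies flat along the low fence with an end facing the feed arm's rubber nose and within about 4 cm of it, and let go of it there. Then grip the black post of the feed arm so that the yellow lock button is squeezed in, and draw the arm out until its blue pointer stands over the red clip on the scale, the nose pushing the block along the fence ahead of it without overshooting. Finish holding the post there with the button still squeezed, because the arm springs back if let go, and leave the tape measure, spanner and pencil where they lie.

Things in the scene. Friction and masses are not known exactly. Their poses are not given: they have to be found in the camera images.
- feed_gauge: Fixed gauge. Origin on the saw top, at the foot of the fence's working face, level with the nose when the arm is in. x: away from the robot, square to the fence; y: left along the fence. Fence: x 0 to 20, y -280 to 180, z 0 to 20 mm; the block belongs at its x < 0 side. Grey outer tube: x -39 to -1, y 47 to 176, z to 43 mm (a catch to z 54). The arm telescopes out to -y.
- grip_centre (a point): Where to grip the black post at the arm's outer end, on its middle, 90 mm above the saw top; moves with the arm. Post: 36 mm across gauge x, 32 mm along the fence, z 40 to 112 mm. Grip it across gauge x: that squeezes in the yellow lock button on its side facing the robot (44 mm over post and button with the button out, 38 mm with it in).
- button_face (a point): Centre of the face of the yellow lock button on the post, which looks to gauge -x. The button cap is 24 mm wide along the fence and 32 mm high, centred at the grip height; its face stands 26 mm from the post's middle when out, 20 mm when squeezed in.
- feed_arm (a joint): How far the feed arm is drawn out, m: 0 = fully in (as at the start), 0.13 = end of travel. A return spring pulls it in with 2 N (fully in) to 4 N (fully out), friction about 1 N. At the start the lock holds it; it can be drawn out only while the lock button is squeezed in.
- lock_button (a joint): How far the lock button is pressed in, m: 0 = out (locked), 0.006 = fully in; the lock lets go at about 0.004. Its spring takes 4 N to start and 9 N fully in.
- nose (a point): Centre of the front face of the arm's black rubber nose (34 mm wide, 34 mm high, 20 mm above the saw top), which faces gauge -y and lies 20 mm in front of the fence face; moves with the arm.
- pointer (a point): Tip of the thin blue pointer that reaches from the arm over the fence, 31 mm behind the fence face, 32 mm above the saw top; moves with the arm.
- mark (a point): Centre of the top of the red clip (20 mm across by 8 mm along the fence, 20 mm high) fixed behind the fence: the mark to set the pointer to. Its y axis runs along the fence like the gauge's; the pointer is at the mark when the two have the same gauge y.
- block_centre (a point): Centre of the loose sawn softwood block, 40 mm (its x) by 110 mm (its y, the long way) by 40 mm high, about 0.08 kg, lying on the saw top. At the start an end of it points towards the fence; either end may face the nose in the end.
- block: The same block; origin at the centre of its underside, axes as for its centre.
- tape_measure: Yellow tape measure, 38 x 78 x 63 mm, origin at the centre of its underside; a bystander.
- spanner: Small steel spanner, 27 x 148 x 9 mm, origin at the centre of its underside; a bystander.
- pencil: Green pencil, 14 x 194 x 8 mm, origin at the centre of its underside, behind the fence; a bystander.

How it is judged:
On the way:
1. the block, let go, lies with a long side against the fence (within 5 mm and 0.06 rad), its end 0 to 50 mm in front of the nose, the arm still fully in (x of block_centre in the frame of feed_gauge between -0.025 and -0.015 m and angle between the y axis of block_centre and the y axis of feed_gauge, either way round below 0.06 rad and height (world z) of block_centre below 0.024 m and angle between block_centre's own z axis and vertical below 0.06 rad and contact force between the fingers and block below 0.3 N and y of block_centre in the frame of nose between -0.105 and -0.052 m and value of joint feed_arm below 0.004 m), for 0.2 s.
At the end, for the whole second after the job is handed in: Fingers hold the post (over 3 N), button in over 3 mm, pointer still and within 4 mm of the red clip's centre along the scale; block flat, not touched by the fingers, along the fence (within 5 mm, 0.06 rad), its end within 5 mm of the nose (y of pointer in the frame of mark between -0.004 and 0.004 m and x of block_centre in the frame of feed_gauge between -0.025 and -0.015 m and angle between the y axis of block_centre and the y axis of feed_gauge, either way round below 0.06 rad and height (world z) of block_centre below 0.024 m and angle between block_centre's own z axis and vertical below 0.06 rad and contact force between the fingers and block below 0.3 N and y of block_centre in the frame of nose between -0.06 and -0.05 m and value of joint lock_button above 0.003 m and contact force between the fingers and feed_arm above 3 N and linear speed of block below 0.02 m/s and velocity of joint feed_arm between -0.005 and 0.005 m/s); the arm keeps its last pose, push and grip.
It fails at once if the pointer runs more than 8 mm past the centre of the red clip (y of pointer in the frame of mark below -0.008 m).
It fails at once if a bystander (tape measure, spanner or pencil) is moved more than 15 mm (distance of any of tape_measure, spanner, pencil from where it was at the start of the episode above 0.015 m).
It also fails if it takes over 45 s, if anything falls off the work surface, if the arm or the gripper's body presses on something with over 40 N, if the wrist force passes 120 N, or if a joint passes its speed limit or range.

## Robot

A 6-joint arm with a two-finger parallel gripper is mounted at the origin on the work surface; the furniture and walls round the work are solid. World frame = base frame: x ahead of the robot, y to its left, z up, the work surface at z = 0. Lengths are in m, angles in rad, forces in N, time in s.
With the tool pointing down it reaches from about 0.225 to 0.875 m from the base axis. Payload 3.4 kg.
Tool frame: the origin (TCP) lies midway between the tips of the shut fingers; the grasp point (between the pads) lies 19 mm behind it; z points along the fingers, y is the line along which they close (so a half turn about z gives the same grasp; the last joint's range is limited). The gripper opens to 85 mm and grips with 20 to 120 N. Pads are 22 mm wide; open, the fingers measure 114 mm over their backs; the gripper's body (76 mm by 85 mm) begins 54 mm behind the grasp point. The pads swing forward as they close: fully open they stand 13 mm farther back than shut.
Start: joints at [-1.405, 0.276, 1.505, -0, 1.361, -0.121], TCP at [0.163, -0.552, 0.192] pointing down, gripper open.
Joint ranges: [-2.89, 2.89], [-0.75, 2.08], [0.22, 2.7], [-1.18, 4.32], [0.11, 2.71], [-2.7, 2.7]. Speed limits (rad/s): [2.57, 2.57, 3.14, 3.14, 3.14, 3.14].

## Interface

Orientations are given as a unit quaternion [w, x, y, z].
In Python, from station import env gives the robot as it stands. The module is installed in compiled form; this text tells all that it offers.
- The arm moves only by the shell command python3 -m inch 'ROWS' [FORCE]. ROWS is a JSON object of lists of equal length, an entry for each row: "dp": the shift along the world's x, y, z as a fraction of full scale, a list of three; "angular": the turn, a rotation vector about the world's x, y, z as a fraction of full scale, a list of three; "jaw": the closure, from 0 (fully open) to 1 (shut). In form: {"dp": [[x, y, z], ...], "angular": [[wx, wy, wz], ...], "jaw": [jaw, ...]}. A call has 1 to 8 rows; each row is the pose to reach, as a shift and turn from the pose commanded when the call began; what a row does not reach only later rows make up. Full scale, the value 1, is 0.3 m for a shift and 120 degrees for a turn. A row lasts 1/12 s, in which the tool goes at most 41.7 mm and 7.16 degrees, less where a joint would pass 70% of its speed; a pose out of reach is approached as far as the arm can. A call with a number of a shift or a turn outside -1 to 1 is refused whole. A call with a gripper value outside its range is refused whole. The fingers move at their own pace and stop on an object; FORCE is the grip in N (left out, the last holds). Time passes only in rows, so rows that repeat a pose let the fingers close. It gives the time, the measured TCP pose, the force, the opening and the grip force at its end, in the units of the state.
- env.observe(): the state, without advancing time (a new reading comes with each control period).
- env.camera(name): name is "scene" or "side" or "wrist"; returns a dict with "pixels" (480x640x3 uint8, blue, green, red), "fovy" (degrees; the focal length in pixels is half the picture's height over the tangent of half this angle, whatever the lens; pixels are square), "cx", "cy" (the principal point, pixels), "pose" (4x4, takes a point from camera to world coordinates). Camera axes: x right, y down, z forward; pixel columns grow to the right and rows downward; lengths in m; the calibration is good to about 2 mm. The wrist camera is an equidistant fisheye: a pixel r from the principal point sees the ray r / f radians off the axis. A picture is of the moment at which its call begins. There is no depth.
- env.close_job(): hands the job in; it is judged then, once.
The state is a dict: "t": time; "qpos": joint angles; "joint_vel": joint speeds; "tau": joint torques, N m; "tool_pos": TCP position; "tcp_rot": TCP orientation; "force": force on the tool from outside, world axes, zero at the start; "moment": the same for the moment, N m; "grip_width": finger opening in m; "finger_force": force on a finger pad.
Only numpy, scipy, OpenCV 4.12 (cv2) and the standard library are available. Lean on these libraries where they do the work, as an engineer would, in place of code of your own. Each camera call takes 0.05 s, during which the arm holds its last target. There are 200 camera calls.

## Working session

There is one attempt and no reset: what is moved stays moved. The work goes in short steps, Python scripts to look and compute and a shell command to move; the robot and the scene stay as the last step left them, time stands still between calls to the robot, and variables do not carry over. Pictures are saved under pics/ and viewed, at most 10 in all, crops included, and the job is handed in when it is done.

```bash
mkdir -p pics; cat > h.py <<'E'
import numpy as np, cv2, json
from station import env
def cam(n,save=None):
    c=env.camera(n); c['pixels']=np.array(c['pixels'])
    if save: cv2.imwrite('pics/'+save,c['pixels'])
    c['f']=240/np.tan(np.radians(c['fovy'])/2); c['pose']=np.array(c['pose']); c['name']=n
    return c
def ray(c,u,v):
    d=np.array([u-c['cx'],v-c['cy']],float)
    if c['name']=='wrist':
        r=np.hypot(*d); th=r/c['f']; s=np.sin(th)/max(r,1e-9); d=np.array([d[0]*s,d[1]*s,np.cos(th)])
    else: d=np.array([d[0]/c['f'],d[1]/c['f'],1]); d/=np.linalg.norm(d)
    return c['pose'][:3,3],c['pose'][:3,:3]@d
def onz(c,u,v,z):
    o,d=ray(c,u,v); return o+d*(z-o[2])/d[2]
def tri(*rs):
    A=0;b=0
    for o,d in rs:
        P=np.eye(3)-np.outer(d,d); A=A+P; b=b+P@o
    return np.linalg.solve(A,b)
def proj(c,p):
    q=c['pose'][:3,:3].T@(np.array(p)-c['pose'][:3,3])
    if c['name']=='wrist':
        r=np.hypot(q[0],q[1]); th=np.arctan2(r,q[2]); return c['cx']+c['f']*th*q[0]/r, c['cy']+c['f']*th*q[1]/r
    return c['cx']+c['f']*q[0]/q[2], c['cy']+c['f']*q[1]/q[2]
E
python3 - <<'E'
from h import *
np.set_printoptions(precision=3,suppress=True)
for n in('scene','side','wrist'):
    c=cam(n,n+'0.png'); print(n,c['f'],c['cx'],c['cy']); print(c['pose'])
print(env.observe())
E
```

```text
scene 482.95867403765806 316.8059672643934 240.26317638327535
[[-0.695 -0.276  0.664 -0.183]
 [-0.719  0.291 -0.631  0.625]
 [-0.019 -0.916 -0.401  0.541]
 [ 0.     0.     0.     1.   ]]
side 513.9438405360619 308.367646358899 239.3838524663897
[[ 0.989 -0.093  0.114  0.409]
 [-0.147 -0.656  0.741 -0.806]
 [ 0.006 -0.749 -0.662  0.732]
 [ 0.     0.     0.     1.   ]]
wrist 371.64829954431775 314.9438579211572 240.71030537495355
[[ 0.283 -0.923 -0.26   0.228]
 [-0.959 -0.273 -0.076 -0.532]
 [-0.001  0.271 -0.963  0.373]
 [ 0.     0.     0.     1.   ]]
{'t': 0.15, 'qpos': array([-1.405,  0.276,  1.506,  0.   ,  1.361, -0.121]), 'joint_vel': array([-0.001, -0.002, -0.004, -0.001, -0.002,  0.001]), 'tau': array([  0.001, -41.714, -24.603,  -0.   ,   0.008,   0.   ]), 'tool_pos': array([ 0.163, -0.551,  0.191]), 'tcp_rot': array([-0.001,  0.99 ,  0.143, -0.   ]), 'force': array([-0.312, -0.197,  0.62 ]), 'moment': array([ 0.018,  0.002, -0.01 ]), 'finger_force': 0.0, 'grip_width': 0.0855474080639085}
```

View pics/scene0.png

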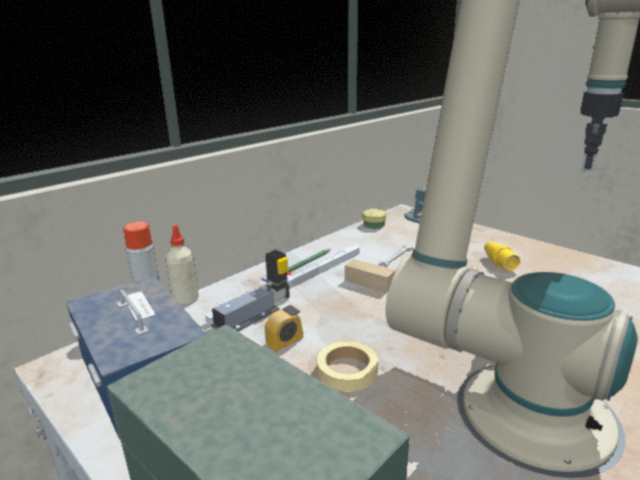

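View pics/side0.png

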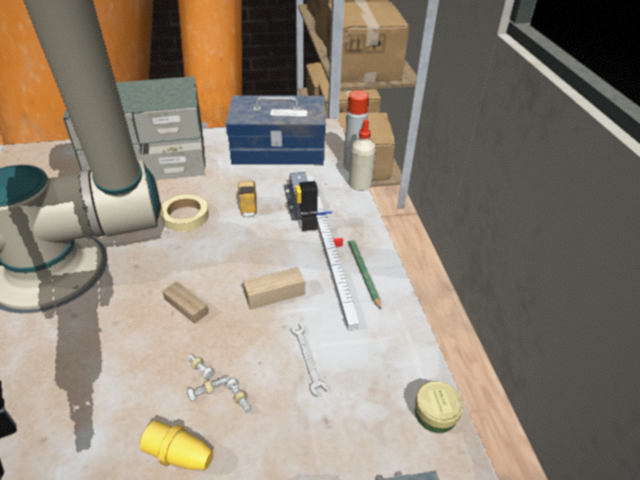

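View pics/wrist0.png

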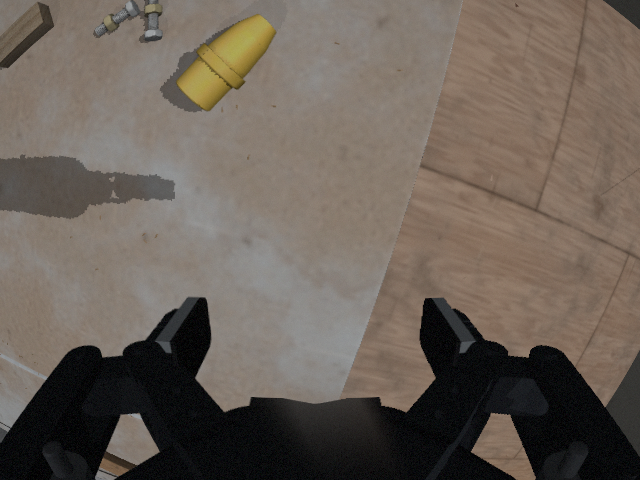

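Side view: the post is near (308,205) with the fence running from it to (350,325). The red clip is at (338,242), the block at (275,288), the spanner at (308,360) and the tape at (247,197). I'll enlarge the work area.

```bash
python3 - <<'E'
from h import *
a=cv2.imread('pics/side0.png')[165:335,230:390]; cv2.imwrite('pics/s1.png',cv2.resize(a,None,fx=3.5,fy=3.5,interpolation=cv2.INTER_CUBIC))
b=cv2.imread('pics/scene0.png')[225:345,200:400]; cv2.imwrite('pics/s2.png',cv2.resize(b,None,fx=4,fy=4,interpolation=cv2.INTER_CUBIC))
E
```

```text
(no output)
```

View pics/s1.png

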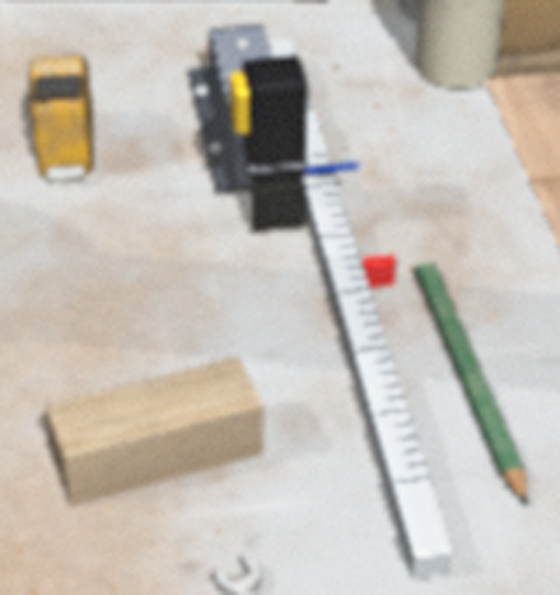

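View pics/s2.png

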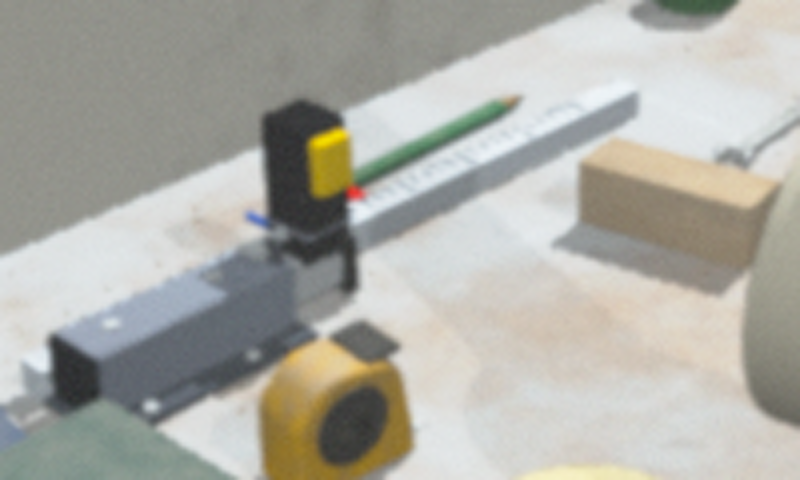

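```bash
cat > m1.py <<'E'
from h import *
np.set_printoptions(precision=4,suppress=True)
S=cam('side'); C=cam('scene')
s=lambda u,v:(u/3.5+230-.36,v/3.5+165-.36)
c=lambda u,v:(u/4+200-.37,v/4+225-.37)
A=onz(S,*s(412,557),.02); B=onz(S,*s(318,220),.02)
y=(B-A)/np.linalg.norm(B-A); y[2]=0; x=np.array([y[1],-y[0],0]); 
print('fence end',A,B,'yaw',np.degrees(np.arctan2(x[1],x[0])))
print('scene fence end', onz(C,*c(598,92),.02), onz(C,*c(637,92),.02))
O=A+280e-3*y; O[2]=0; print('origin',O)
G=lambda p:np.array([(p-O)@x,(p-O)@y,p[2]])
for n,p in dict(tip=onz(S,*s(357,166),.032),clip=onz(S,*s(380,264),.02),
  b1=onz(S,*s(47,410),.04),b2=onz(S,*s(239,360),.04),b3=onz(S,*s(262,406),.04),b4=onz(S,*s(66,455),.04),
  cb1=onz(C,*c(582,163),.04),cb2=onz(C,*c(612,140),.04),cb3=onz(C,*c(779,182),.04),cb4=onz(C,*c(750,210),.04),
  button=tri(ray(S,*s(240,103)),ray(C,*c(331,163))), ptop=onz(S,*s(273,68),.112),
  tiptri=tri(ray(S,*s(357,166)),ray(C,*c(249,214)))).items(): print(n,p,G(p))
b=[onz(S,*s(*q),.04) for q in((47,410),(239,360),(262,406),(66,455))]
print('block',np.mean(b,0),'long dir',np.degrees(np.arctan2(*(b[1]+b[2]-b[0]-b[3])[[1,0]])))
E
python3 m1.py
```

```text
fence end [ 0.5664 -0.2414  0.02  ] [0.5627 0.0255 0.02  ] yaw 0.7935221138389724
scene fence end [ 0.5855 -0.2208  0.02  ] [ 0.5672 -0.2382  0.02  ]
origin [0.5626 0.0386 0.    ]
tip [0.5929 0.0598 0.032 ] [0.0307 0.0208 0.032 ]
clip [ 0.5927 -0.0199  0.02  ] [ 0.0294 -0.0589  0.02  ]
b1 [ 0.3902 -0.1322  0.04  ] [-0.1747 -0.1684  0.04  ]
b2 [ 0.4961 -0.1091  0.04  ] [-0.0685 -0.1467  0.04  ]
b3 [ 0.5036 -0.1453  0.04  ] [-0.0615 -0.1831  0.04  ]
b4 [ 0.3982 -0.1658  0.04  ] [-0.1672 -0.2021  0.04  ]
cb1 [ 0.496  -0.1091  0.04  ] [-0.0686 -0.1468  0.04  ]
cb2 [ 0.5038 -0.1436  0.04  ] [-0.0613 -0.1814  0.04  ]
cb3 [ 0.3997 -0.1683  0.04  ] [-0.1657 -0.2047  0.04  ]
cb4 [ 0.3905 -0.1307  0.04  ] [-0.1744 -0.1669  0.04  ]
button [0.5195 0.0567 0.0913] [-0.0428  0.0186  0.0913]
ptop [0.5394 0.0598 0.112 ] [-0.0229  0.0215  0.112 ]
tiptri [0.593  0.0577 0.0344] [0.0307 0.0187 0.0344]
block [ 0.447  -0.1381  0.04  ] long dir 11.656128699546136
```

```bash
python3 -m inch '{"dp":[[0.47,0.69,0],[0.47,0.69,0],[0.47,0.69,0],[0.47,0.69,0],[0.47,0.69,0],[0.47,0.69,0],[0.47,0.69,0]],"angular":[[0,0,-0.02],[0,0,-0.02],[0,0,-0.02],[0,0,-0.02],[0,0,-0.02],[0,0,-0.02],[0,0,-0.02]],"jaw":[0,0,0,0,0,0,0]}' 40
python3 -m inch '{"dp":[[0.47,0.69,-0.2],[0.47,0.69,-0.2],[0.47,0.69,-0.2],[0.47,0.69,-0.2],[0.47,0.69,-0.2],[0.47,0.69,-0.2],[0.47,0.69,-0.2],[0.47,0.69,-0.2]],"angular":[[0,0,-0.02],[0,0,-0.02],[0,0,-0.02],[0,0,-0.02],[0,0,-0.02],[0,0,-0.02],[0,0,-0.02],[0,0,-0.02]],"jaw":[0,0,0,0,0,0,0,0]}'
python3 - <<'E'
from h import *
W=cam('wrist','w1.png'); o=env.observe(); print(o['tool_pos'],o['tcp_rot'])
for p in ((0.447,-.138,.04),(.39,-.132,.04),(.496,-.109,.04),(.504,-.145,.04),(.399,-.167,.04)): print(proj(W,p))
E
```

```text
t: 0.83
tool_pos: [0.3065, -0.3376, 0.1916]
tcp_rot: [-0.002, 0.992, 0.125, 0.001]
force: [0.1, 0.4, -0.2]
grip_width: 0.0855
finger_force: 0.0
t: 1.5
tool_pos: [0.4452, -0.1356, 0.1307]
tcp_rot: [-0.0, 0.995, 0.104, -0.001]
force: [-0.4, 0.6, 0.7]
grip_width: 0.0855
finger_force: 0.0
[ 0.44464162 -0.13729565  0.13122311] [ 2.37899980e-04  9.94696618e-01  1.02850263e-01 -6.35717183e-04]
(np.float64(318.0493404903285), np.float64(227.97667484445563))
(np.float64(295.85479560538573), np.float64(294.18733723736966))
(np.float64(293.1288517482332), np.float64(156.33913834710273))
(np.float64(343.6814873358493), np.float64(155.87861955163322))
(np.float64(340.9380191607876), np.float64(292.3570747985868))
```

View pics/w1.png

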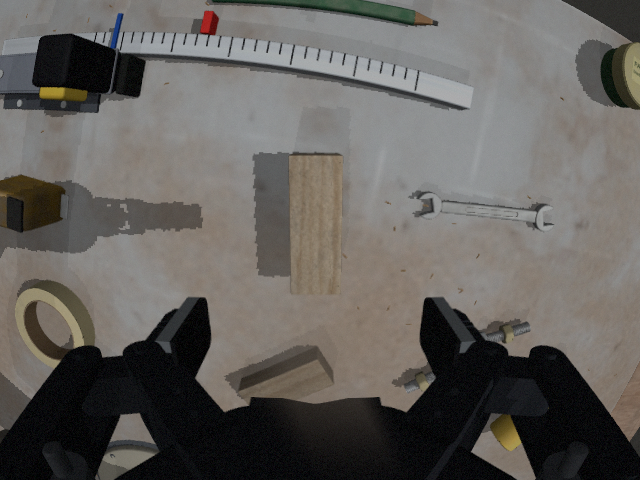

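The block lies along x 290–342, y 155–293, as predicted, and the fingers line up with it. Next I descend and grip.

```bash
python3 -m inch '{"dp":[[0.008,0,-0.12],[0.008,0,-0.24],[0.008,0,-0.36],[0.008,0,-0.368],[0.008,0,-0.368]],"angular":[[0,0,0],[0,0,0],[0,0,0],[0,0,0],[0,0,0]],"jaw":[0.2,0.2,0.2,0.2,0.2]}' 40
python3 -m inch '{"dp":[[0,0,0],[0,0,0],[0,0,0],[0,0,0],[0,0,0],[0,0,0],[0,0,0],[0,0,0]],"angular":[[0,0,0],[0,0,0],[0,0,0],[0,0,0],[0,0,0],[0,0,0],[0,0,0],[0,0,0]],"jaw":[1,1,1,1,1,1,1,1]}' 40
```

```text
t: 1.97
tool_pos: [0.445, -0.1386, 0.0202]
tcp_rot: [-0.001, 0.995, 0.1, -0.002]
force: [-0.4, -0.3, -0.2]
grip_width: 0.0688
finger_force: 0.0
t: 2.63
tool_pos: [0.4471, -0.1375, 0.0213]
tcp_rot: [0.0, 0.995, 0.101, 0.0]
force: [-0.8, -0.5, 0.5]
grip_width: -0.0001
finger_force: 0.0
```

```bash
python3 - <<'E'
from h import *
W=cam('wrist'); S=cam('side')
a=cv2.resize(S['pixels'][190:340,180:380],None,fx=3,fy=3); b=W['pixels']
b=cv2.resize(b,(600,450)); cv2.imwrite('pics/c.png',cv2.resize(np.hstack([a[:450,:600],b]),(800,300)))
E
```

```text
(no output)
```

View pics/c.png

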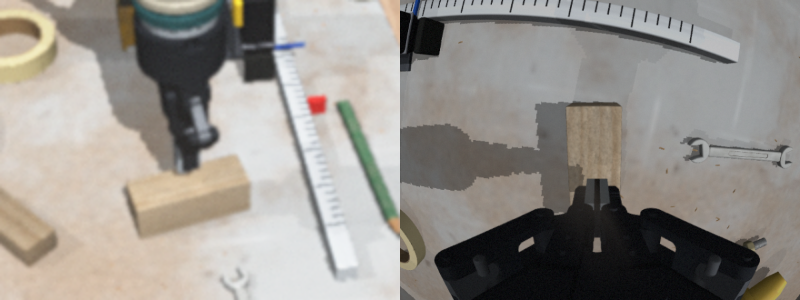

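The fingers are shut with their tips apparently behind or above the block at about (275,275) in the side view, and the block is about where it was. I'll check the geometry.

```bash
python3 - <<'E'
from h import *
S=cam('side'); W=cam('wrist'); o=env.observe(); print(o['t'],o['tool_pos'],o['force'],o['grip_width'])
for z in (.02,.04,.06): 
  p=o['tool_pos'].copy(); p[2]=z; print(z,proj(S,p),proj(W,p))
a=S['pixels'][240:320,225:325]; cv2.imwrite('pics/c2.png',np.hstack([cv2.resize(a,(400,320),interpolation=cv2.INTER_CUBIC),cv2.resize(W['pixels'][110:330,200:475],(400,320),interpolation=cv2.INTER_CUBIC)]))
E
```

```text
2.8333 [ 0.44702624 -0.13747604  0.02106037] [ 0.26586911 -0.47700314 -0.41529488] 0.0002667880618603018
0.02 (np.float64(274.2384840813899), np.float64(288.08008757175475)) (np.float64(314.21242032755913), np.float64(271.1898527476389))
0.04 (np.float64(273.8322972257543), np.float64(280.7125518479959)) (np.float64(314.1724467336162), np.float64(285.8576962418471))
0.06 (np.float64(273.4147213913848), np.float64(273.13843950434966)) (np.float64(314.12409896574496), np.float64(303.93937268540134))
```

View pics/c2.png

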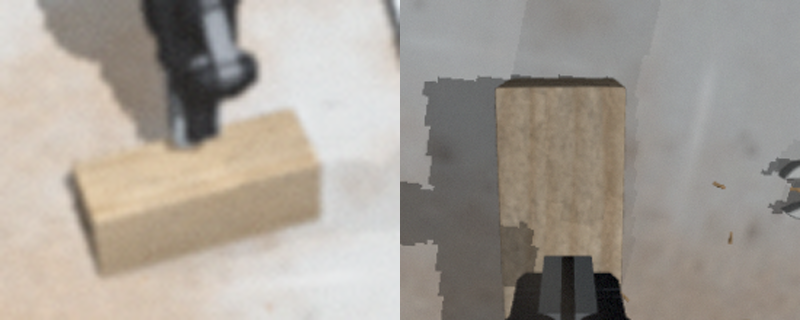

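```bash
python3 - <<'E'
from h import *
S=cam('side'); W=cam('wrist'); o=env.observe(); t=o['tool_pos']
from scipy.spatial.transform import Rotation as R
q=o['tcp_rot']; M=R.from_quat([q[1],q[2],q[3],q[0]]).as_matrix(); print(M)
P,d=ray(W,315,286.7)
for x in (-.011,0,.011):
  s=(x-(P-t)@M[:,0])/(d@M[:,0]); print(x,P+s*d)
a=M.T@(tri(ray(W,300,286.7),ray(S,268,276))-t); b=M.T@(tri(ray(W,330.6,286.7),ray(S,279,275))-t); print('in tool',a,b)
E
```

```text
[[ 9.79443724e-01  2.01717518e-01 -1.85074327e-04]
 [ 2.01717520e-01 -9.79443741e-01 -1.07636231e-05]
 [-1.83441103e-04 -2.67903711e-05 -9.99999983e-01]]
-0.011 [ 0.43632671 -0.14013593  0.01483154]
0 [ 0.44709908 -0.13788588  0.04100103]
0.011 [ 0.45787144 -0.13563583  0.06717052]
in tool [-0.00391752 -0.00934461 -0.02097059] [ 0.00809216  0.00711274 -0.03837362]
```

```bash
python3 -m inch '{"dp":[[0,0,0.13],[0,0,0.26],[0,0,0.3],[0,0,0.3]],"angular":[[0,0,0],[0,0,0],[0,0,0],[0,0,0]],"jaw":[1,1,1,1]}'
cat > tip.py <<'E'
from h import *
from scipy.spatial.transform import Rotation as R
S=cam('side'); W=cam('wrist'); o=env.observe(); t=o['tool_pos']; q=o['tcp_rot']; M=R.from_quat([q[1],q[2],q[3],q[0]]).as_matrix()
w=W['pixels'].max(2); s=S['pixels'].max(2)
print(t,o['grip_width'])
print('wrist col top dark', [(x,int(np.argmax(w[200:,x]<75))+200) for x in range(290,342,4)])
for z in (0,-.02,-.03,-.04):
  p=t+M@[0,0,z]; print(z,'side',proj(S,p),'wrist',proj(W,p))
u,v=map(int,proj(S,t)); 
for y in range(v-45,v+8,3): 
  r=np.where(s[y,u-30:u+30]<75)[0]; print(y,(u-30+r.min(),u-30+r.max(),len(r)) if len(r) else None)
E
python3 tip.py
```

```text
t: 3.27
tool_pos: [0.45, -0.1389, 0.1148]
tcp_rot: [0.002, 0.995, 0.101, 0.004]
force: [0.0, 0.6, -0.2]
grip_width: 0.0001
finger_force: 0.0
[ 0.44691112 -0.13748154  0.11116845] -6.095445705945444e-05
wrist col top dark [(290, 298), (294, 298), (298, 297), (302, 286), (306, 286), (310, 286), (314, 286), (318, 286), (322, 286), (326, 286), (330, 286), (334, 298), (338, 298)]
0 side (np.float64(272.2266206441441), np.float64(252.76630332308147)) wrist (np.float64(312.4763778576714), np.float64(273.08608152101124))
-0.02 side (np.float64(271.7586343623623), np.float64(244.3799283089544)) wrist (np.float64(312.34349322396736), np.float64(287.7643951100896))
-0.03 side (np.float64(271.5194251886114), np.float64(240.09326881488596)) wrist (np.float64(312.2671577775379), np.float64(296.3116724030009))
-0.04 side (np.float64(271.2766345324552), np.float64(235.74242869047092)) wrist (np.float64(312.18298890406965), np.float64(305.8377756224264))
207 (np.int64(263), np.int64(301), 20)
210 (np.int64(263), np.int64(301), 23)
213 (np.int64(264), np.int64(297), 22)
216 (np.int64(265), np.int64(301), 22)
219 (np.int64(266), np.int64(285), 20)
222 (np.int64(267), np.int64(282), 16)
225 (np.int64(269), np.int64(278), 10)
228 (np.int64(270), np.int64(277), 8)
231 (np.int64(271), np.int64(277), 7)
234 (np.int64(271), np.int64(277), 7)
237 None
240 None
243 None
246 None
249 None
252 None
255 None
258 None
```

The shut fingertips sit about 28 mm short of the reported TCP, so the fingers closed above the block. I'll open and go about 26 mm deeper.

```bash
python3 -m inch '{"dp":[[0,0,0],[0,0,0],[0,0,0],[0,0,-0.12],[0,0,-0.24],[0,0,-0.34],[0,0,-0.387],[0,0,-0.387]],"angular":[[0,0,0],[0,0,0],[0,0,0],[0,0,0],[0,0,0],[0,0,0],[0,0,0],[0,0,0]],"jaw":[0.3,0.3,0.3,0.3,0.3,0.3,0.3,0.3]}' 40
python3 -m inch '{"dp":[[0,0,0],[0,0,0],[0,0,0],[0,0,0],[0,0,0],[0,0,0]],"angular":[[0,0,0],[0,0,0],[0,0,0],[0,0,0],[0,0,0],[0,0,0]],"jaw":[1,1,1,1,1,1]}' 40
```

```text
t: 4.03
tool_pos: [0.4434, -0.1359, -0.0088]
tcp_rot: [-0.002, 0.995, 0.101, -0.004]
force: [-0.6, 0.0, 0.4]
grip_width: 0.0602
finger_force: 0.0
t: 4.53
tool_pos: [0.4475, -0.1378, -0.0043]
tcp_rot: [0.0, 0.995, 0.101, 0.001]
force: [0.4, 0.8, -1.0]
grip_width: 0.0384
finger_force: 40.2
```

```bash
python3 -m inch '{"dp":[[0,0,0.07],[0,0,0.15],[0,0,0.15],[0,0,0.15],[0,0,0.15],[0,0,0.15],[0,0,0.15],[0,0,0.15]],"angular":[[0,0,0],[0,0,0.04],[0,0,0.09],[0,0,0.145],[0,0,0.2],[0,0,0.255],[0,0,0.3],[0,0,0.33]],"jaw":[1,1,1,1,1,1,1,1]}' 40
python3 -m inch '{"dp":[[0,0,0],[0,0,0],[0,0,0],[0,0,0],[0,0,0],[0,0,0],[0,0,0],[0,0,0]],"angular":[[0,0,0.05],[0,0,0.1],[0,0,0.15],[0,0,0.2],[0,0,0.25],[0,0,0.3],[0,0,0.329],[0,0,0.329]],"jaw":[1,1,1,1,1,1,1,1]}' 40
python3 - <<'E'
from h import *
c=cam('side'); o=env.observe(); print(o['tool_pos'],o['tcp_rot'],o['grip_width'])
h=cv2.cvtColor(c['pixels'],cv2.COLOR_BGR2HSV)
cv2.imwrite('pics/s3.png',np.hstack([cv2.resize(c['pixels'][190:340,220:370],(400,400),interpolation=cv2.INTER_CUBIC),cv2.resize(cam('wrist')['pixels'],(400,400))]))
E
```

```text
t: 5.2
tool_pos: [0.4471, -0.1376, 0.0404]
tcp_rot: [0.0, 0.901, 0.434, 0.0]
force: [-0.3, -0.4, -0.8]
grip_width: 0.0382
finger_force: 40.6
t: 5.87
tool_pos: [0.4471, -0.1375, 0.0403]
tcp_rot: [0.0, 0.702, 0.712, 0.0]
force: [0.1, 0.0, -1.3]
grip_width: 0.038
finger_force: 40.6
[ 0.44707537 -0.13754727  0.04023323] [2.06361996e-04 7.03177164e-01 7.11014645e-01 8.94093030e-05] 0.0383589496968759
```

```bash
python3 -m inch '{"dp":[[0.08,0.08,0],[0.16,0.16,0],[0.24,0.24,0],[0.315,0.32,0],[0.315,0.32,0],[0.315,0.32,0],[0.315,0.32,0]],"angular":[[0,0,0],[0,0,0],[0,0,0],[0,0,0],[0,0,0],[0,0,0],[0,0,0]],"jaw":[1,1,1,1,1,1,1]}' 40
python3 -m inch '{"dp":[[0,0,-0.03],[0,0,-0.06],[0,0,-0.09],[0,0,-0.11],[0,0,-0.13],[0,0,-0.143],[0,0,-0.143],[0,0,-0.143]],"angular":[[0,0,0],[0,0,0],[0,0,0],[0,0,0],[0,0,0],[0,0,0],[0,0,0],[0,0,0]],"jaw":[1,1,1,1,1,1,1,1]}' 40
python3 - <<'E'
from h import *
W=cam('wrist'); S=cam('side'); o=env.observe(); print(o['tool_pos'],o['force'])
a=cv2.resize(S['pixels'][170:320,240:380],(420,450),interpolation=cv2.INTER_CUBIC); b=cv2.resize(W['pixels'][:,130:535],(380,450)); cv2.imwrite('pics/p.png',np.hstack([a,b]))
E
```

```text
t: 6.55
tool_pos: [0.5407, -0.0415, 0.0397]
tcp_rot: [-0.0, 0.703, 0.712, -0.001]
force: [-0.6, 0.5, -0.2]
grip_width: 0.0383
finger_force: 40.6
t: 7.22
tool_pos: [0.5416, -0.0416, -0.0031]
tcp_rot: [-0.0, 0.703, 0.711, -0.0]
force: [0.8, 1.1, -0.6]
grip_width: 0.0382
finger_force: 40.6
[ 0.54183099 -0.04158706 -0.0026879 ] [-0.50109991 -1.00290201 -0.02530482]
```

View pics/p.png

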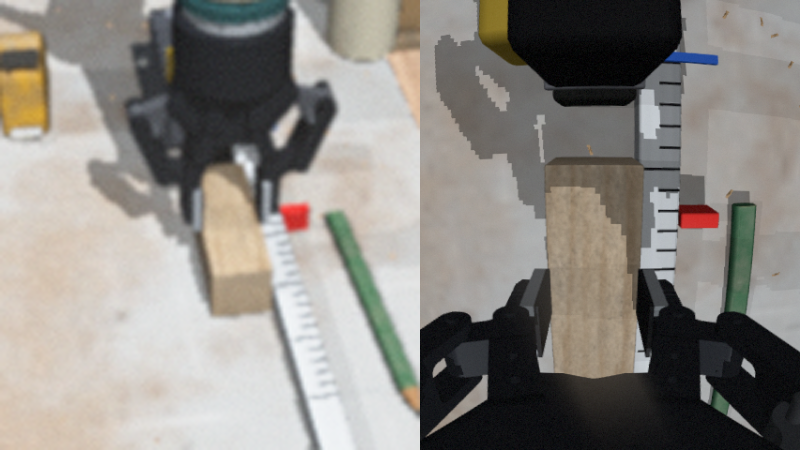

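Side and wrist views show the block lying along the fence, its end just in front of the black nose. Next I set it down, release it and lift away.

```bash
python3 -m inch '{"dp":[[0,0,-0.003],[0,0,-0.005],[0,0,-0.005],[0,0,-0.005],[0,0,-0.005],[0,0,-0.005],[0,0,-0.005]],"angular":[[0,0,0],[0,0,0],[0,0,0],[0,0,0],[0,0,0],[0,0,0],[0,0,0]],"jaw":[1,0.8,0.6,0.5,0.4,0.3,0.3]}' 40
python3 -m inch '{"dp":[[0,0,0.05],[0,0,0.15],[0,0,0.25],[0,-0.05,0.37],[0,-0.05,0.5],[0,-0.05,0.5],[0,-0.05,0.5],[0,-0.05,0.5]],"angular":[[0,0,0],[0,0,0],[0,0,0],[0,0,0],[0,0,0],[0,0,0],[0,0,0],[0,0,0]],"jaw":[0.3,0.3,0.3,0.3,0.3,0.3,0.3,0.3]}' 40
python3 - <<'E'
from h import *
W=cam('wrist','w4.png'); o=env.observe(); print(o['tool_pos'],o['force'],o['grip_width'])
cv2.imwrite('pics/w4c.png',cv2.resize(W['pixels'][0:330,150:540],(780,600+60))[:600])
S=cam('side','side4.png')
print(proj(W,(.5437,-.0417,.04)),proj(W,(.5626,-.0417,.02)))
E
```

```text
t: 7.9
tool_pos: [0.5417, -0.0416, -0.0042]
tcp_rot: [0.0, 0.703, 0.711, 0.0]
force: [-0.0, 0.2, -0.2]
grip_width: 0.0594
finger_force: 0.0
t: 8.57
tool_pos: [0.541, -0.0564, 0.1453]
tcp_rot: [-0.0, 0.703, 0.711, -0.0]
force: [-0.5, 0.0, -0.6]
grip_width: 0.0603
finger_force: 0.0
[ 0.5403546  -0.05616554  0.14443397] [-0.18402329  0.6496911   0.0991917 ] 0.059727908662761134
(np.float64(319.0824750232995), np.float64(207.10021946399496)) (np.float64(341.3133147862403), np.float64(203.06829979281898))
```

View pics/w4c.png

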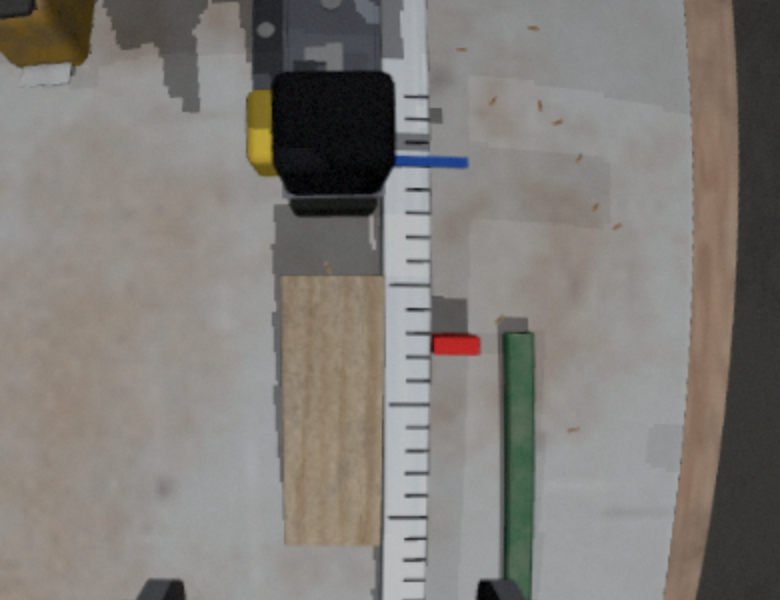

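Top view, full-image pixels: the pointer tip is at (383,81), the clip top at (378,172), and the block's top runs x 291–341, y 138–272. It lies almost flush with the fence edge at x 343. I'll compute offsets from these.

```bash
cat > m2.py <<'E'
from h import *
np.set_printoptions(precision=4,suppress=True)
W=cam('wrist'); I=W['pixels']; h=cv2.cvtColor(I,cv2.COLOR_BGR2HSV)
O=np.array([.5626,.0386,0]); a=np.radians(.79); x=np.array([np.cos(a),np.sin(a),0]); y=np.array([-np.sin(a),np.cos(a),0])
G=lambda p:np.array([(p-O)@x,(p-O)@y,p[2]])
c=lambda u,v:(u/2+150-.25,v/2-.25)
for n,q,z in (('blkTR',(383,277),.04),('blkTL',(282,277),.04),('blkBR',(379,545),.04),('blkBL',(286,545),.04),('fenceA',(386,290),.02),('fenceB',(383,540),.02),('tip',(466,162),.032),('clip',(456,345),.02)):
  print(n,G(onz(W,*c(*q),z)))
for n,lo,hi,z in (('red',(0,150,100),(6,255,255),.02),('blue',(105,150,60),(125,255,255),.032)):
  m=cv2.inRange(h,lo,hi); m[:, :340]=0; v,u=np.nonzero(m); print(n,len(u),u.min(),u.max(),v.min(),v.max(),'centre',G(onz(W,(u.min()+u.max())/2,v.mean(),z)))
  for k in (v.min(),v.max()): print(G(onz(W,np.median(u),k,z)))
E
python3 m2.py
```

```text
blkTR [-0.0043 -0.0257  0.04  ]
blkTL [-0.0427 -0.0257  0.04  ]
blkBR [-0.0044 -0.1337  0.04  ]
blkBL [-0.0427 -0.1337  0.04  ]
fenceA [-0.0017 -0.031   0.02  ]
fenceB [-0.0014 -0.1389  0.02  ]
tip [0.0289 0.0214 0.032 ]
clip [ 0.0277 -0.0534  0.02  ]
red 199 368 390 169 177 centre [ 0.0288 -0.054   0.02  ]
[ 0.0287 -0.0506  0.02  ]
[ 0.0289 -0.0573  0.02  ]
blue 168 349 384 78 83 centre [0.016  0.0208 0.032 ]
[0.0164 0.0231 0.032 ]
[0.0164 0.019  0.032 ]
```

```bash
cat >> m2.py <<'E'
print('ptop',G(onz(W,*c(333,130),.112)),onz(W,*c(333,130),.112)); print([G(onz(W,*c(*q),.112))[:2] for q in((272,130),(393,130),(333,73),(333,190))])
m=cv2.inRange(h,(20,150,80),(35,255,255)); m[:,:265]=0; m[:,300:]=0; v,u=np.nonzero(m); print(u.min(),u.max(),v.min(),v.max()); print([G(onz(W,276,k,.1))[:2] for k in (v.min(),v.max())])
E
python3 m2.py | tail -4
```

```text
ptop [-0.0233  0.017   0.112 ] [0.539  0.0553 0.112 ]
[array([-0.0406,  0.0172]), array([-0.0063,  0.0172]), array([-0.0233,  0.0344]), array([-0.0233, -0.0007])]
275 289 45 87
[array([-0.0475,  0.0325]), array([-0.0474,  0.0058])]
```

```bash
python3 -m inch '{"dp":[[0,0.1,0.05],[0,0.2,0.05],[0.003,0.3,0.05],[0.003,0.377,0.05],[0.003,0.377,0.05],[0.003,0.377,0],[0.003,0.377,-0.02],[0.003,0.377,-0.02]],"angular":[[0,0,0],[0,0,0],[0,0,0],[0,0,0],[0,0,0],[0,0,0],[0,0,0],[0,0,0]],"jaw":[0.2,0.2,0.2,0.2,0.2,0.2,0.2,0.2]}' 40
python3 -m inch '{"dp":[[0,0,-0.06],[0,0,-0.12],[0,0,-0.18],[0,0,-0.24],[0,0,-0.29],[0,0,-0.33],[0,0,-0.33],[0,0,-0.33]],"angular":[[0,0,0],[0,0,0],[0,0,0],[0,0,0],[0,0,0],[0,0,0],[0,0,0],[0,0,0]],"jaw":[0.2,0.2,0.2,0.2,0.2,0.2,0.2,0.2]}' 40
```

```text
t: 9.43
tool_pos: [0.5406, 0.0563, 0.1372]
tcp_rot: [-0.002, 0.703, 0.711, -0.002]
force: [0.5, -0.2, -0.3]
grip_width: 0.0687
finger_force: 0.0
t: 10.1
tool_pos: [0.5421, 0.056, 0.0402]
tcp_rot: [-0.001, 0.703, 0.711, -0.001]
force: [-0.1, -0.8, 1.3]
grip_width: 0.0681
finger_force: 0.0
```

```bash
python3 -m inch '{"dp":[[0,0,0],[0,0,0],[0,0,0],[0,0,0],[0,0,0],[0,0,0],[0,0,0],[0,0,0]],"angular":[[0,0,0],[0,0,0],[0,0,0],[0,0,0],[0,0,0],[0,0,0],[0,0,0],[0,0,0]],"jaw":[0.35,0.45,0.55,1,1,1,1,1]}' 40
cat > pc.py <<'E'
from h import *
np.set_printoptions(precision=4,suppress=True)
O=np.array([.5626,.0386,0]); a=np.radians(.79); x=np.array([np.cos(a),np.sin(a),0]); y=np.array([-np.sin(a),np.cos(a),0])
G=lambda p:np.array([(p-O)@x,(p-O)@y,p[2]])
o=env.observe(); print(o['tool_pos'],o['force'],o['grip_width'],o['finger_force'])
for n in ('side','wrist'):
  W=cam(n); h=cv2.cvtColor(W['pixels'],cv2.COLOR_BGR2HSV)
  A,B=proj(W,O+.031*x+.08*y+[0,0,.02]),proj(W,O+.031*x-.16*y+[0,0,.02])
  roi=np.zeros(h.shape[:2],np.uint8); cv2.line(roi,tuple(int(k) for k in A),tuple(int(k) for k in B),255,60)
  for nm,lo,hi,z in (('red',(0,130,90),(8,255,255),.02),('blue',(105,110,50),(130,255,255),.032)):
    m=cv2.inRange(h,lo,hi)&roi; k,lab,st,ce=cv2.connectedComponentsWithStats(m)
    if k<2: print(n,nm,'none'); continue
    i=1+np.argmax(st[1:,4]); v,u=np.nonzero(lab==i); s=st[i]
    print(n,nm,s,'mean',G(onz(W,u.mean(),v.mean(),z)),'v-extent',[round(float(G(onz(W,u.mean(),q,z))[1]),4) for q in (v.min()-.5,v.max()+.5)],
      'Vmean/row',[int(h[r,u[v==r],2].mean()) for r in np.unique(v)])
    if nm=='blue':
      e=u>=u.max()-2; print('   tip',G(onz(W,u.max(),v[e].mean(),z)))
E
python3 pc.py
```

```text
t: 10.77
tool_pos: [0.5401, 0.0564, 0.0416]
tcp_rot: [-0.001, 0.702, 0.712, -0.002]
force: [-3.2, -0.7, 4.8]
grip_width: 0.0357
finger_force: 42.5
[0.5401 0.0564 0.0416] [-3.2015 -0.6951  4.769 ] 0.0356944388004965 42.4907161295414
side red [334 238   9   9  61] mean [ 0.0279 -0.0637  0.02  ] v-extent [-0.0509, -0.0785] Vmean/row [237, 239, 229, 210, 198, 197, 198, 197, 192]
side blue [317 212  14   2  18] mean [0.0132 0.0218 0.032 ] v-extent [0.0254, 0.0185] Vmean/row [184, 164]
   tip [0.0271 0.0216 0.032 ]
wrist red none
wrist blue [370 257  42   8 334] mean [0.019 0.021 0.032] v-extent [0.0233, 0.0187] Vmean/row [94, 119, 172, 173, 173, 173, 173, 174]
   tip [0.0308 0.0209 0.032 ]
```

```bash
python3 -m inch '{"dp":[[0,-0.01,0],[0,-0.025,0],[0,-0.04,0],[0,-0.055,0],[0.001,-0.07,0],[0.001,-0.085,0],[0.001,-0.095,0],[0.001,-0.1,0]],"angular":[[0,0,0],[0,0,0],[0,0,0],[0,0,0],[0,0,0],[0,0,0],[0,0,0],[0,0,0]],"jaw":[1,1,1,1,1,1,1,1]}' 40
python3 pc.py
```

```text
t: 11.53
tool_pos: [0.5408, 0.0274, 0.0416]
tcp_rot: [-0.002, 0.703, 0.712, -0.001]
force: [-3.1, 3.4, 5.8]
grip_width: 0.0354
finger_force: 43.0
[0.5408 0.0274 0.0416] [-3.0892  3.4     5.8348] 0.035421543905612835 43.039633110165596
side red [334 238   9   9  62] mean [ 0.0279 -0.0635  0.02  ] v-extent [-0.0508, -0.0784] Vmean/row [237, 239, 230, 211, 199, 197, 197, 198, 192]
side blue [320 220  14   3  21] mean [ 0.0132 -0.0082  0.032 ] v-extent [-0.0027, -0.0127] Vmean/row [190, 180, 160]
   tip [ 0.028  -0.0074  0.032 ]
wrist red [403 315  10  13  95] mean [ 0.0362 -0.0525  0.02  ] v-extent [-0.0482, -0.0576] Vmean/row [95, 100, 145, 189, 203, 199, 202, 197, 203, 200, 200, 190, 125]
wrist blue [368 257  44   8 338] mean [ 0.0191 -0.0083  0.032 ] v-extent [-0.0059, -0.0106] Vmean/row [89, 109, 168, 169, 168, 169, 169, 170]
   tip [ 0.0312 -0.0084  0.032 ]
```

```bash
python3 -m inch '{"dp":[[0,-0.01,0],[0,-0.025,0],[0,-0.045,0],[0,-0.065,0],[0.001,-0.085,0],[0.001,-0.1,0],[0.001,-0.11,0],[0.001,-0.115,0]],"angular":[[0,0,0],[0,0,0],[0,0,0],[0,0,0],[0,0,0],[0,0,0],[0,0,0],[0,0,0]],"jaw":[1,1,1,1,1,1,1,1]}' 40
python3 pc.py
```

```text
t: 12.3
tool_pos: [0.5417, -0.0071, 0.0416]
tcp_rot: [-0.001, 0.703, 0.712, -0.0]
force: [-1.0, 5.2, 5.5]
grip_width: 0.0357
finger_force: 43.4
[ 0.5417 -0.0071  0.0416] [-1.005   5.1577  5.5313] 0.035678881459744356 43.40835761278868
side red [334 238   9   9  61] mean [ 0.0281 -0.0639  0.02  ] v-extent [-0.0509, -0.0785] Vmean/row [232, 233, 226, 208, 199, 197, 199, 199, 193]
side blue [323 230  14   3  18] mean [ 0.0142 -0.0425  0.032 ] v-extent [-0.0365, -0.046] Vmean/row [186, 186, 176]
   tip [ 0.0275 -0.0425  0.032 ]
wrist red [385 265  32  13 370] mean [ 0.029  -0.0537  0.02  ] v-extent [-0.0494, -0.0576] Vmean/row [114, 148, 183, 194, 196, 196, 198, 199, 201, 202, 204, 206, 185]
wrist blue [367 257  45   9 352] mean [ 0.0192 -0.0429  0.032 ] v-extent [-0.0404, -0.0457] Vmean/row [76, 108, 165, 165, 165, 165, 165, 165, 122]
   tip [ 0.0316 -0.0429  0.032 ]
```

```bash
python3 -m inch '{"dp":[[0,-0.005,0],[0,-0.012,0],[0,-0.02,0],[0,-0.027,0],[0,-0.032,0],[0,-0.032,0],[0,-0.032,0]],"angular":[[0,0,0],[0,0,0],[0,0,0],[0,0,0],[0,0,0],[0,0,0],[0,0,0]],"jaw":[1,1,1,1,1,1,1]}' 40
python3 pc.py
```

```text
t: 12.98
tool_pos: [0.542, -0.0166, 0.0416]
tcp_rot: [-0.001, 0.703, 0.712, -0.0]
force: [-1.3, 3.7, 6.4]
grip_width: 0.0356
finger_force: 43.4
[ 0.542  -0.0166  0.0416] [-1.346   3.6847  6.4075] 0.035606725596421925 43.449222296476364
side red [334 238   9   9  61] mean [ 0.0283 -0.064   0.02  ] v-extent [-0.0509, -0.0785] Vmean/row [232, 233, 226, 210, 198, 198, 198, 199, 194]
side blue [324 233  14   3  19] mean [ 0.015  -0.0521  0.032 ] v-extent [-0.0464, -0.0558] Vmean/row [193, 188, 175]
   tip [ 0.0277 -0.0518  0.032 ]
wrist red [386 250  32  13 209] mean [ 0.0307 -0.0521  0.02  ] v-extent [-0.0495, -0.0575] Vmean/row [96, 148, 189, 195, 195, 197, 194, 196, 197, 196, 197, 201, 185]
wrist blue [366 257  45   9 359] mean [ 0.0184 -0.0523  0.032 ] v-extent [-0.0498, -0.055] Vmean/row [81, 108, 165, 166, 166, 166, 166, 166, 132]
   tip [ 0.0312 -0.0523  0.032 ]
```

```bash
python3 -m inch '{"dp":[[0,-0.002,0],[0,-0.004,0],[0,-0.006,0],[0,-0.006,0],[0,-0.006,0],[0,-0.006,0]],"angular":[[0,0,0],[0,0,0],[0,0,0],[0,0,0],[0,0,0],[0,0,0]],"jaw":[1,1,1,1,1,1]}' 40
python3 pc.py
python3 - <<'E'
from pc import *
S=cam('side'); L=cv2.cvtColor(S['pixels'],cv2.COLOR_BGR2LAB).astype(int)
for n in ('across z.04',):
  for gy in (-.15,-.165,-.178): print(gy,[int(L[tuple(int(round(k)) for k in proj(S,O+gx*x+gy*y+[0,0,.04])[::-1])][2]) for gx in np.arange(-.054,.011,.003)])
print('along top',[(round(float(gy),3),[int(k) for k in L[tuple(int(round(k)) for k in proj(S,O-.02*x+gy*y+[0,0,.04])[::-1])][[0,2]]]) for gy in np.arange(-.14,-.21,-.003)])
print('bottom line x=-.02',[(round(float(gy),3),[int(k) for k in L[tuple(int(round(k)) for k in proj(S,O-.02*x+gy*y)[::-1])][[0,2]]]) for gy in np.arange(-.16,-.21,-.003)])
E
```

```text
t: 13.58
tool_pos: [0.5421, -0.0182, 0.0416]
tcp_rot: [-0.001, 0.703, 0.712, 0.0]
force: [-1.5, 5.2, 5.9]
grip_width: 0.0359
finger_force: 43.5
[ 0.5421 -0.0182  0.0416] [-1.4594  5.1906  5.9038] 0.03586883931162604 43.548654578626156
side red [334 238   9   9  62] mean [ 0.0283 -0.0638  0.02  ] v-extent [-0.0509, -0.0785] Vmean/row [233, 234, 227, 209, 198, 197, 198, 199, 195]
side blue [324 234  15   3  21] mean [ 0.0131 -0.0537  0.032 ] v-extent [-0.0493, -0.0587] Vmean/row [189, 189, 161]
   tip [ 0.0295 -0.0533  0.032 ]
wrist red [386 247  32  13 297] mean [ 0.0296 -0.0523  0.02  ] v-extent [-0.0492, -0.0572] Vmean/row [93, 125, 172, 192, 194, 196, 197, 198, 200, 196, 198, 199, 196]
wrist blue [366 257  46   8 346] mean [ 0.0189 -0.0537  0.032 ] v-extent [-0.0513, -0.056] Vmean/row [77, 107, 166, 166, 166, 166, 166, 167]
   tip [ 0.0318 -0.0539  0.032 ]
[ 0.542  -0.0182  0.0416] [-0.9177  5.0498  5.4052] 0.035535998422850774 43.54604132473469
side red [334 238   9   9  64] mean [ 0.0282 -0.0635  0.02  ] v-extent [-0.0509, -0.0785] Vmean/row [232, 234, 227, 208, 198, 198, 199, 19
[... 1077 characters left out ...]
]), (-0.17, [211, 146]), (-0.173, [214, 145]), (-0.176, [214, 146]), (-0.179, [215, 146]), (-0.182, [206, 146]), (-0.185, [179, 142]), (-0.188, [167, 142]), (-0.191, [161, 141]), (-0.194, [164, 141]), (-0.197, [163, 141]), (-0.2, [165, 144]), (-0.203, [163, 144]), (-0.206, [163, 144]), (-0.209, [161, 142])]
bottom line x=-.02 [(-0.16, [164, 143]), (-0.163, [164, 142]), (-0.166, [163, 142]), (-0.169, [162, 143]), (-0.172, [160, 144]), (-0.175, [161, 144]), (-0.178, [160, 144]), (-0.181, [171, 138]), (-0.184, [201, 132]), (-0.187, [221, 128]), (-0.19, [228, 128]), (-0.193, [228, 127]), (-0.196, [228, 128]), (-0.199, [227, 128]), (-0.202, [226, 128]), (-0.205, [227, 128]), (-0.208, [228, 127])]
```

```bash
python3 -c "
from station import env
o=env.observe(); print(o['t'],abs(o['joint_vel']).max(),o['finger_force']); print(env.close_job())"
```

```text
13.8333 0.0014525020409682263 43.545010797679424
the job is handed in; nothing more can be done
None
```

The job was handed in at 13.8 s (no verdict was returned): the block lies along the fence against the nose, the pointer measures within about 2 mm of the red clip, and the gripper is still holding the post at about 43 N with the button squeezed.

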